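Close up the pill rail

TASK

With the fingertips, push the row of five pill boxes along the rail as one touching train until it is fully home against the end stop, then tip the retaining flap over and press it down flat across the rail behind the last box. Keep the boxes together and down in the rail all the way - nothing is to be lifted - and leave the first aid box, bottle, cup and thermometer case where they are.

Things in the scene. Friction and masses are not known exactly. Their poses are not given: they have to be found in the camera images.
- rail: Pill rail: fixed straight aluminium channel on the frosted glass shelf. Origin: underside centre, on the glass; z up, y along the channel to the end stop, x across. Channel floor at z = 4 mm, inside width 35 mm, side walls 3 mm thick with tops at z = 16 mm. Runs from y = -165 mm (open loading end) to the end stop, a cross plate 10 mm thick, top at z = 36 mm, inner face at y = +150 mm.
- rail_stop (a point): Point on the end stop's inner face, middle of the channel, at the channel floor; axes as the rail's.
- flap_hinge (a point): Middle of the flap's hinge line (fixed on the rail, at x = +25, y = -44, z = +21 mm in the rail's frame); the hinge line runs along the rail's y.
- flap (a joint): Angle (rad) of the steel retaining flap: 0 = shut, lying level across the channel; 1.57 = standing upright; 2.4 = fully leaned back, away from the channel. It stands leaned back at 1.8 to 2.3 at the start. A stiff light hinge: it stays where left and yields to under 1 N at its free edge.
- flap_edge (a point): Middle of the flap's free edge. The flap is a plate 46 mm from hinge line to free edge, 36 mm wide along the rail (rail y = -62 to -26 mm) and 4 mm thick; shut, its upper face is 23 mm above the rail's origin and it lies just behind the home place of the last box (4 to 6 mm away).
- box1: Pill box 1 of 5, counted from the end stop: closed white plastic box, 32 mm across the channel (x), 34 mm along it (y), 38 mm tall, about 30 g, thumb tab on its -x side. Origin: underside centre, z up. Stands loose in the channel; at the start the five touch, 50 to 95 mm short of the stop; this one is nearest the stop.
- box2: Pill box 2 of 5, counted from the end stop: closed white plastic box, 32 mm across the channel (x), 34 mm along it (y), 38 mm tall, about 30 g, thumb tab on its -x side. Origin: underside centre, z up. Stands loose in the channel; at the start the five touch, 50 to 95 mm short of the stop.
- box3: Pill box 3 of 5, counted from the end stop: closed white plastic box, 32 mm across the channel (x), 34 mm along it (y), 38 mm tall, about 30 g, thumb tab on its -x side. Origin: underside centre, z up. Stands loose in the channel; at the start the five touch, 50 to 95 mm short of the stop.
- box4: Pill box 4 of 5, counted from the end stop: closed white plastic box, 32 mm across the channel (x), 34 mm along it (y), 38 mm tall, about 30 g, thumb tab on its -x side. Origin: underside centre, z up. Stands loose in the channel; at the start the five touch, 50 to 95 mm short of the stop.
- box5: Pill box 5 of 5, counted from the end stop: closed white plastic box, 32 mm across the channel (x), 34 mm along it (y), 38 mm tall, about 30 g, thumb tab on its -x side. Origin: underside centre, z up. Stands loose in the channel; at the start the five touch, 50 to 95 mm short of the stop; this one is last in the row, nearest the loading end, and its rear face is free.
- aid_box: Bystander: white plastic first aid box with a latch, 70 x 100 x 38 mm tall, loose. Origin underside centre, y along its length.
- amber_bottle: Bystander: amber glass bottle, 40 mm diameter, 75 mm tall, loose. Origin underside centre.
- cup: Bystander: white plastic measuring cup, 44 mm diameter at the rim, 42 mm tall, loose. Origin underside centre.
- thermo_case: Bystander: grey plastic thermometer case with a steel clip on top, 22 x 125 x 19 mm tall, loose. Origin underside centre, y along its length.
Things that resemble listed ones, but are neither listed nor needed, are in the scene too. What is shaped like the box3 but pink is not meant.

How it is judged:
By the outcome, as a careful person would: the job done as asked, in the order asked, and still so for the second after the job is handed in, with the robot touching nothing.
It also fails if it takes over 45 s, if anything falls off the work surface, if the arm or the gripper's body presses on something with over 40 N, if the wrist force passes 120 N, or if a joint passes its speed limit or range.

ROBOT

A 6-joint arm with a two-finger parallel gripper is mounted at the origin on the work surface. World frame = base frame: x ahead of the robot, y to its left, z up, the work surface at z = 0. Lengths are in m, angles in degrees, forces in N, time in s.
With the tool pointing down it reaches from about 0.3 to 0.75 m from the base axis. Payload 8.5 kg.
Tool frame: the origin (TCP) lies on the centre line of the jaws, within the pads' length; the fingertips stand 22 mm ahead of it and the grasp point (between the pads) lies 3 mm ahead of it (env.tip_reach is the distance from the TCP to the fingertips, in m); y points along the fingers, z is the direction in which the jaws open and shut, and the axes are right-handed (so a half turn about y gives the same grasp; the last joint's range is limited). The gripper opens to 85 mm and grips with 20 to 120 N. Pads are 22 mm wide; open, the fingers measure 114 mm over their backs; the gripper's body (76 mm by 85 mm) begins 54 mm behind the grasp point. The pads swing forward as they close: fully open they stand 13 mm farther back than shut.
Start: joints at [54.185, 21.807, 74.336, -0, 83.858, -12.336], TCP at [0.219, 0.504, 0.253] pointing down, gripper open.
Joint ranges: [-178.18, 178.18], [-50.72, 133.34], [12.68, 142.11], [-81.47, 261.47], [9.98, 163.14], [-165.26, 165.26]. Speed limits (degrees/s): [136.94, 136.94, 180, 180, 180, 180].

INTERFACE

Orientations are given as a 3x3 rotation matrix whose columns are the frame's x, y, z axes.
In Python, from rig import env, get_image gives the robot as it stands. The module is installed in compiled form; this text tells all that it offers.
- The arm moves only by the tool carry_out, never from a script. Its argument "targets" is a list that holds one entry, the list of rows, each a list of 7 numbers: the closure, from 0 (fully open) to 1 (shut), then the shift along the world's x, y, z in mm, then the turn, a rotation vector about the world's x, y, z in degrees. In form: [[[claw, dx, dy, dz, ax, ay, az], ...]]. A call has 1 to 20 rows; each row is the pose to reach, as a shift and turn from the pose commanded when the call began; what a row does not reach only later rows make up. A row lasts 1/12 s, in which the tool goes at most 41.7 mm and 7.16 degrees, less where a joint would pass 70% of its speed; a pose out of reach is approached as far as the arm can. A call with a gripper value outside its range is refused whole. The fingers move at their own pace and stop on an object; "squeeze" is the grip in N (left out, the last holds). Time passes only in rows, so rows that repeat a pose let the fingers close. It gives the time, the measured TCP pose, the force and the opening at its end, in the units of the state.
- env.observe(): the state, without advancing time (a new reading comes with each control period).
- get_image(name): name is "side" or "top" or "wrist"; returns a dict with "img" (400x640x3 uint8, red, green, blue), "fx", "fy", "cx", "cy" (pixels), "rvec" (rotation vector, rad) and "tvec" (3), from world to camera coordinates, as OpenCV has them. Camera axes: x right, y down, z forward; pixel columns grow to the right and rows downward; lengths in m; the calibration is good to about 2 mm. The wrist camera is an equidistant fisheye: a pixel r from the principal point sees the ray r / f radians off the axis. A picture is of the moment at which its call begins. There is no depth.
- env.close_job(): hands the job in, once; it reports no verdict.
The state is a dict: "time_s": time; "q": joint angles; "qvel": joint speeds; "joint_efforts": joint torques, N m; "position": TCP position; "tool_rot": TCP orientation; "ft_force": force on the tool from outside, world axes, zero at the start; "wrist_torque": the same for the moment, N m; "grip_width": finger opening in m.
Only numpy, scipy, OpenCV 4.12 (cv2) and the standard library are available. Lean on these libraries where they do the work, as an engineer would, in place of code of your own. Each camera call takes 0.05 s, during which the arm holds its last target.

## Working session

There is one attempt and no reset: what is moved stays moved. The work goes in short steps, Python scripts to look and compute and a tool call to move; the robot and the scene stay as the last step left them, time stands still between calls to the robot, and variables do not carry over. Pictures are saved under pics/ and viewed, and the job is handed in when it is done.

Besides the shell and the picture viewer there is one more tool, called after "Request:" in YAML: its name, and indented under it one key for each argument. carry_out: Moves the arm, as the interface text tells. Its arguments: {"type":"object","properties":{"targets":{"type":"array"},"squeeze":{"type":"number"}},"required":["targets"]}

```bash
mkdir -p pics; python3 - <<'E'
from rig import env,get_image
import cv2,pickle
d={}
for n in("side","top","wrist"):
    g=get_image(n);d[n]=g;cv2.imwrite(f"pics/{n}0.png",g["img"][:,:,::-1]);print(n,g["fx"],g["cx"],g["cy"],g["rvec"],g["tvec"])
pickle.dump(d,open("d0.pkl","wb"))
s=env.observe();print(s,env.tip_reach)
E
```

```text
side 378.981545558857 317.866191746076 190.20939608347217 [ 2.39543738 -0.15813499  0.05876643] [-0.54015091  0.10718318  0.99702091]
top 420.2988376306302 319.45613608671374 199.53897055441547 [ 2.2125764  -1.9935085   0.20833359] [-0.03086694  0.55978211  0.98025704]
wrist 309.70691628693146 312.10190774670883 204.71367552887142 [-2.43779646 -1.59922319 -0.20940814] [-0.54960442 -0.03385383  0.37702212]
{'time_s': 0.15, 'q': array([ 5.41854934e+01,  2.18336605e+01,  7.43716819e+01,  4.20108367e-04,
        8.38582194e+01, -1.23365686e+01]), 'qvel': array([-0.00235529, -0.08307445, -0.16717813, -0.02857052,  0.02292801,
        0.06694765]), 'joint_efforts': array([ 2.26596130e-03, -4.48628211e+01, -2.31345069e+01, -1.49642237e-04,
        3.78197146e-03,  3.86421152e-05]), 'position': array([0.21900969, 0.50430412, 0.25285741]), 'tool_rot': array([[ 9.17213153e-01, -6.55070049e-04,  3.98396290e-01],
       [-3.98396753e-01, -8.95334095e-04,  9.17212748e-01],
       [-2.44140818e-04, -9.99999385e-01, -1.08218999e-03]]), 'ft_force': array([-0.09747246, -0.8034855 , -0.69602537]), 'wrist_torque': array([ 0.03813962, -0.06306237, -0.02406331]), 'grip_width': 0.08512293077200357} 0.022
```

View pics/side0.png

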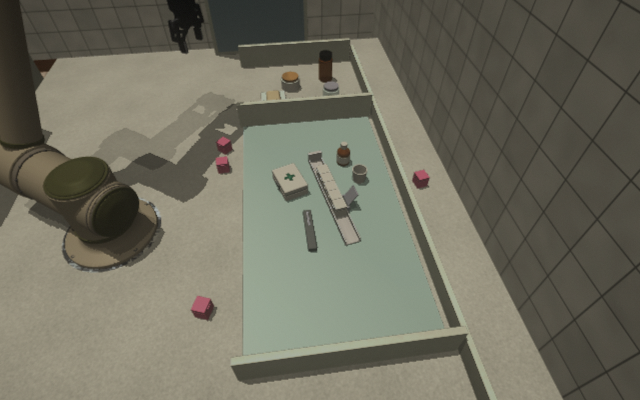

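View pics/top0.png

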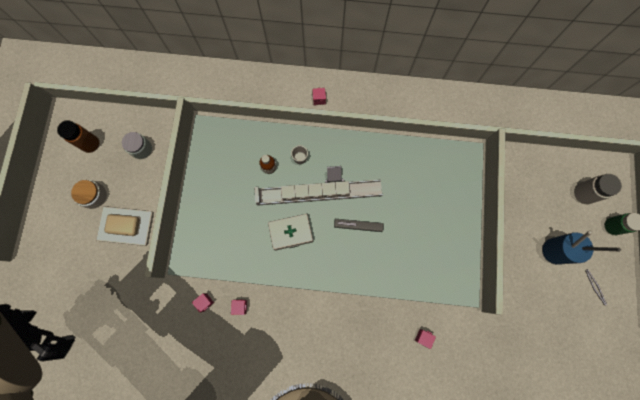

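View pics/wrist0.png

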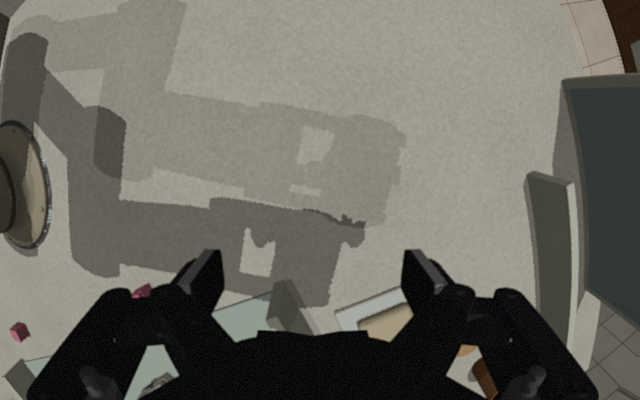

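```bash
python3 - <<'E'
import cv2
t=cv2.imread("pics/top0.png")[140:260,240:400];cv2.imwrite("pics/topc.png",cv2.resize(t,None,fx=5,fy=5,interpolation=cv2.INTER_CUBIC))
t=cv2.imread("pics/side0.png")[140:255,265:385];cv2.imwrite("pics/sidec.png",cv2.resize(t,None,fx=5,fy=5,interpolation=cv2.INTER_CUBIC))
E
```

```text
(no output)
```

View pics/topc.png

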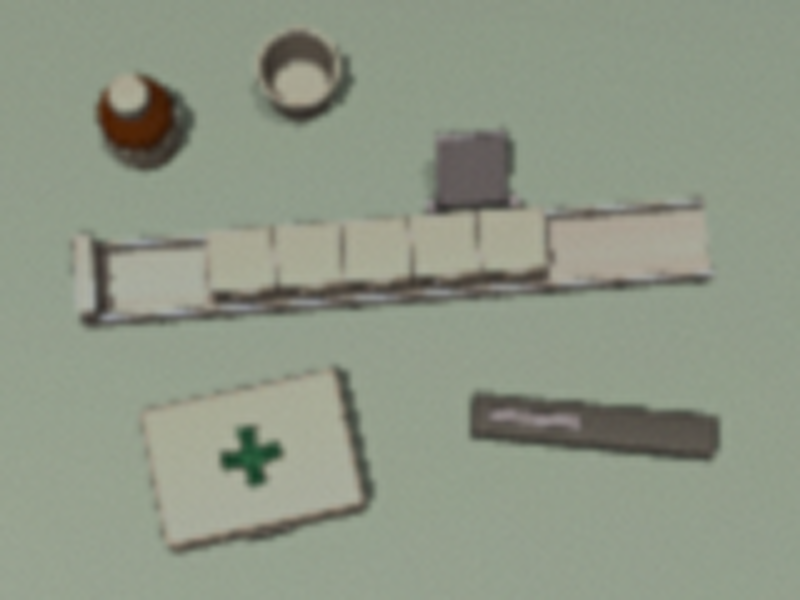

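View pics/sidec.png

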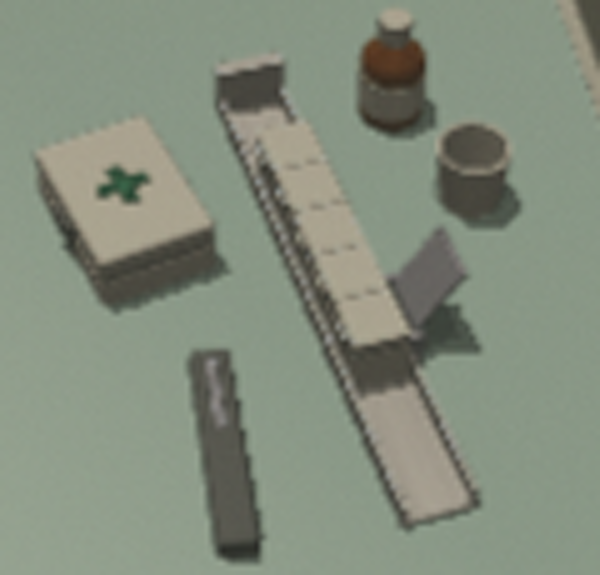

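```bash
cat >h.py <<'E'
import numpy as np,cv2
from scipy.optimize import least_squares
def proj(g,P):
    K=np.array([[g["fx"],0,g["cx"]],[0,g["fy"],g["cy"]],[0,0,1]])
    return cv2.projectPoints(np.array(P,float).reshape(-1,3),np.array(g["rvec"]),np.array(g["tvec"]),K,None)[0].reshape(-1,2)
def rot(a): c,s=np.cos(a),np.sin(a); return np.array([[c,-s,0],[s,c,0],[0,0,1]])
def W(p,P): return (rot(p[3])@np.array(P,float).reshape(-1,3).T).T+p[:3]
E
python3 - <<'E'
from h import *
import pickle
d=pickle.load(open("d0.pkl","rb"))
def T(u,v):return (240+u/5-.4,140+v/5-.4)
def S(u,v):return (265+u/5-.4,140+v/5-.4)
top=[((20.5,-165,16),T(703,202)),((-20.5,-165,16),T(711,277)),((20.5,160,36),T(75,236)),((20.5,150,36),T(95,234)),((-20.5,160,36),T(84,319))]
side=[((-20.5,-165,16),S(408,522)),((20.5,-165,16),S(479,503)),((-20.5,160,36),S(217,67)),((20.5,160,36),S(282,55)),((-20.5,150,36),S(222,79)),((20.5,150,36),S(284,68))]
def r(p):
    o=[]
    for n,L in(("top",top),("side",side)):
        o.append(proj(d[n],W(p,np.array([a for a,_ in L])/1e3))-np.array([b for _,b in L]))
    return np.vstack(o).ravel()
for x0 in([.55,0,0,0],):
    s=least_squares(r,x0);print(s.x,np.degrees(s.x[3]));print(r(s.x).reshape(-1,2).round(1))
p=s.x;np.save("rail.npy",p)
# boxes: rear top edge
for zz in [42]:
  for y in range(-50,110,10): print(y,((proj(d["top"],W(p,[[16e-3,y/1e3,zz/1e3],[-16e-3,y/1e3,zz/1e3]]))-[240,140])*5+2).round(0).tolist(),((proj(d["side"],W(p,[[16e-3,y/1e3,zz/1e3],[-16e-3,y/1e3,zz/1e3]]))-[265,140])*5+2).round(0).tolist())
for a in (1.8,1.9,2.0,2.1,2.2,2.3):
  P=[[25e-3-46e-3*np.cos(a),y,21e-3+46e-3*np.sin(a)] for y in(-.062,-.026)]
  print(a,((proj(d["top"],W(p,P))-[240,140])*5+2).round(0).tolist(),((proj(d["side"],W(p,P))-[265,140])*5+2).round(0).tolist())
E
```

```text
[0.58783462 0.0339598  0.00294755 0.17821971] 10.21123746358976
[[ 0.7 -0.3]
 [ 0.8  0.1]
 [-0.   0.1]
 [-0.1  0.2]
 [-1.1 -0.7]
 [-0.8 -0.7]
 [ 0.3 -1. ]
 [-0.1  1. ]
 [-0.2  0.6]
 [-0.2  0.7]
 [ 0.4  0.1]]
-50 [[489.0, 212.0], [494.0, 274.0]] [[395.0, 302.0], [338.0, 316.0]]
-40 [[469.0, 214.0], [474.0, 275.0]] [[389.0, 289.0], [332.0, 302.0]]
-30 [[449.0, 215.0], [454.0, 277.0]] [[382.0, 275.0], [326.0, 289.0]]
-20 [[429.0, 217.0], [434.0, 278.0]] [[376.0, 262.0], [320.0, 276.0]]
-10 [[410.0, 218.0], [414.0, 280.0]] [[370.0, 249.0], [314.0, 263.0]]
0 [[390.0, 220.0], [395.0, 281.0]] [[363.0, 237.0], [308.0, 250.0]]
10 [[370.0, 221.0], [375.0, 283.0]] [[357.0, 224.0], [302.0, 237.0]]
20 [[350.0, 222.0], [355.0, 284.0]] [[351.0, 212.0], [297.0, 224.0]]
30 [[331.0, 224.0], [335.0, 286.0]] [[345.0, 199.0], [291.0, 212.0]]
40 [[311.0, 225.0], [315.0, 287.0]] [[339.0, 187.0], [285.0, 200.0]]
50 [[291.0, 227.0], [295.0, 288.0]] [[334.0, 175.0], [280.0, 187.0]]
60 [[271.0, 228.0], [275.0, 290.0]] [[328.0, 163.0], [274.0, 175.0]]
70 [[252.0, 230.0], [255.0, 291.0]] [[322.0, 152.0], [269.0, 164.0]]
80 [[232.0, 231.0], [235.0, 293.0]] [[317.0, 140.0], [264.0, 152.0]]
90 [[212.0, 232.0], [216.0, 294.0]] [[311.0, 129.0], [258.0, 140.0]]
100 [[192.0, 234.0], [196.0, 296.0]] [[306.0, 117.0], [253.0, 129.0]]
1.8 [[511.0, 161.0], [439.0, 166.0]] [[440.0, 280.0], [416.0, 232.0]]
1.9 [[510.0, 153.0], [438.0, 158.0]] [[448.0, 280.0], [423.0, 232.0]]
2.0 [[510.0, 146.0], [438.0, 151.0]] [[456.0, 280.0], [431.0, 232.0]]
2.1 [[509.0, 139.0], [437.0, 144.0]] [[462.0, 281.0], [438.0, 233.0]]
2.2 [[508.0, 133.0], [436.0, 138.0]] [[469.0, 282.0], [444.0, 235.0]]
2.3 [[507.0, 128.0], [436.0, 133.0]] [[475.0, 284.0], [450.0, 237.0]]
```

Request:
carry_out:
  targets:
    - [[1,388,-579,-60,0,0,-56.3],[1,388,-579,-60,0,0,-56.3],[1,388,-579,-60,0,0,-56.3],[1,388,-579,-60,0,0,-56.3],[1,388,-579,-60,0,0,-56.3],[1,388,-579,-60,0,0,-56.3],[1,388,-579,-60,0,0,-56.3],[1,388,-579,-60,0,0,-56.3],[1,388,-579,-60,0,0,-56.3],[1,388,-579,-60,0,0,-56.3],[1,388,-579,-60,0,0,-56.3],[1,388,-579,-60,0,0,-56.3],[1,388,-579,-60,0,0,-56.3],[1,388,-579,-60,0,0,-56.3],[1,388,-579,-60,0,0,-56.3],[1,388,-579,-60,0,0,-56.3],[1,388,-579,-60,0,0,-56.3],[1,388,-579,-60,0,0,-56.3],[1,388,-579,-60,0,0,-56.3],[1,388,-579,-60,0,0,-56.3]]
  squeeze: 40

```text
time_s: 1.82
position: [0.6067, -0.0741, 0.193]
tool_rot: [[0.177, -0.001, 0.984], [-0.984, 0.001, 0.177], [-0.001, -1.0, -0.001]]
ft_force: [0.0, 1.1, -0.5]
grip_width: -0.0002
```

```bash
cat >>h.py <<'E'
def snap(tag,names=("side","top","wrist"),crop=None):
    from rig import env,get_image
    import pickle
    for n in names:
        g=get_image(n);pickle.dump(g,open(f"{n}_{tag}.pkl","wb"))
        im=g["img"][:,:,::-1]
        if n=="top": im=cv2.resize(im[140:260,240:400],None,fx=5,fy=5,interpolation=cv2.INTER_CUBIC)
        if n=="side": im=cv2.resize(im[120:260,255:395],None,fx=4,fy=4,interpolation=cv2.INTER_CUBIC)
        cv2.imwrite(f"pics/{n}_{tag}.png",im)
    s=env.observe();p=np.load("rail.npy")
    tip=s["position"]+s["tool_rot"][:,1]*env.tip_reach
    print(s["time_s"],"tcp",s["position"].round(4),"tip rail mm",((rot(p[3]).T@(tip-p[:3]))*1e3).round(1),"F rail",(rot(p[3]).T@s["ft_force"]).round(2),"w",s["grip_width"])
    print(s["tool_rot"].round(3).tolist())
E
python3 -c "
from h import *
snap('a')"
```

```text
1.9667 tcp [ 0.6067 -0.0734  0.1937] tip rail mm [  -0.4 -109.   168.8] F rail [0.03 0.35 0.05] w -0.00013893655741000402
[[0.179, 0.0, 0.984], [-0.984, 0.0, 0.179], [0.0, -1.0, 0.0]]
```

View pics/wrist_a.png

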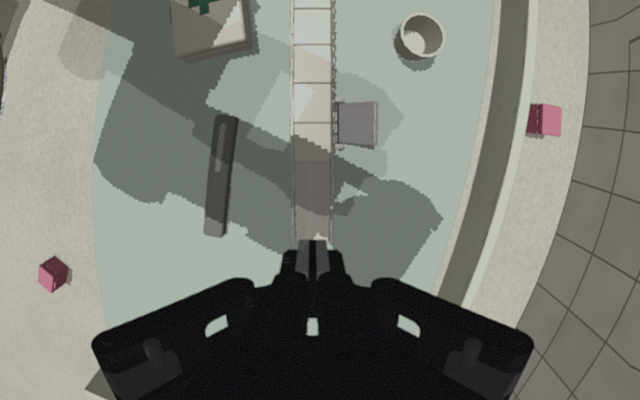

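View pics/side_a.png

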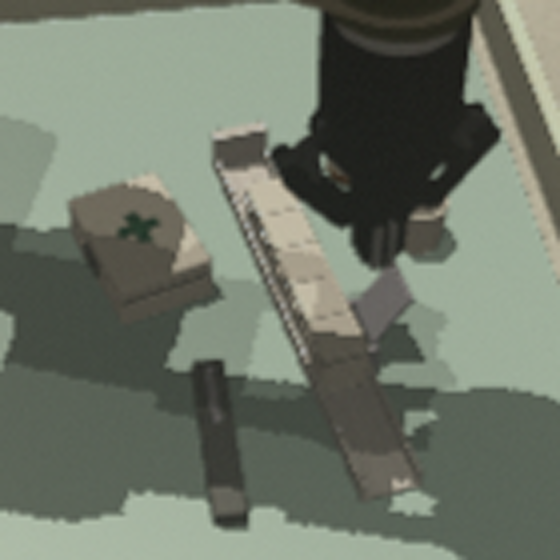

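Request:
carry_out:
  targets:
    - [[1,0,0,-40,0,0,0],[1,0,0,-75,0,0,0],[1,0,0,-105,0,0,0],[1,0,0,-128,0,0,0],[1,0,0,-140,0,0,0],[1,0,0,-146,0,0,0],[1,0,0,-146,0,0,0],[1,0,0,-146,0,0,0]]

```text
time_s: 2.63
position: [0.6075, -0.0742, 0.0483]
tool_rot: [[0.178, 0.001, 0.984], [-0.984, -0.0, 0.178], [0.001, -1.0, 0.001]]
ft_force: [0.0, -0.5, 0.2]
grip_width: 0.0
```

```bash
python3 -c "
from h import *
snap('b')"
```

```text
2.7833 tcp [ 0.6077 -0.0746  0.0486] tip rail mm [   0.3 -110.3   23.7] F rail [-0.01 -0.32 -0.19] w 0.00015851905497426985
[[0.178, 0.002, 0.984], [-0.984, -0.001, 0.178], [0.001, -1.0, 0.002]]
```

View pics/wrist_b.png

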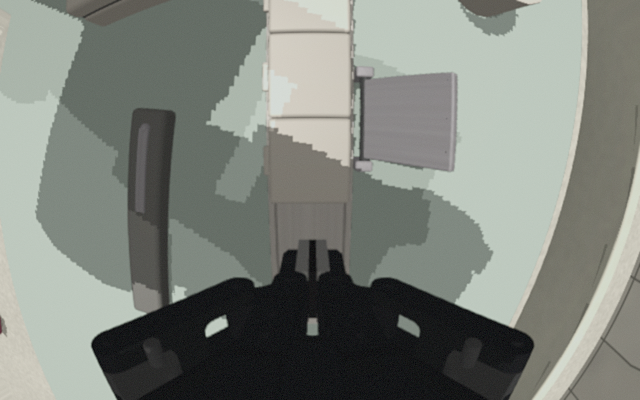

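View pics/side_b.png

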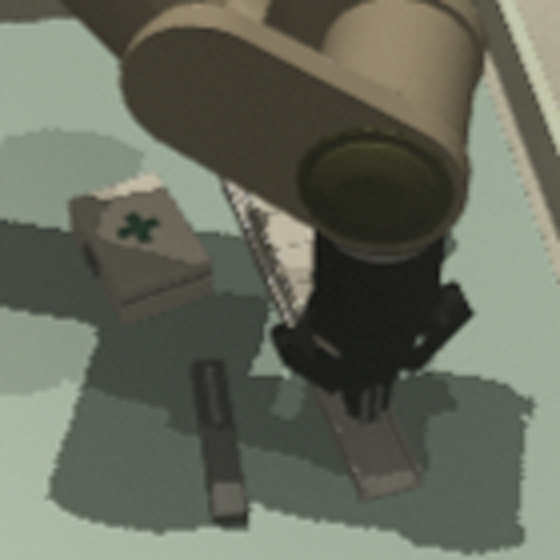

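Request:
carry_out:
  targets:
    - [[1,-1.4,7.9,0,0,0,0],[1,-2.7,14.8,0,0,0,0],[1,-3.2,17.7,0,0,0,0],[1,-3.5,19.2,0,0,0,0],[1,-3.7,20.7,0,0,0,0],[1,-4.0,22.1,0,0,0,0],[1,-4.3,23.6,0,0,0,0],[1,-4.5,25.1,0,0,0,0],[1,-4.8,26.6,0,0,0,0],[1,-5.1,28.5,0,0,0,0],[1,-5.6,31,0,0,0,0],[1,-6,33.5,0,0,0,0],[1,-6.5,35.9,0,0,0,0],[1,-6.9,38.4,0,0,0,0],[1,-7.4,41.3,0,0,0,0],[1,-8,44.3,0,0,0,0],[1,-8.5,47.2,0,0,0,0],[1,-9,49.5,0,0,0,0],[1,-9.2,51,0,0,0,0],[1,-9.3,51.6,0,0,0,0]]

```text
time_s: 4.45
position: [0.5978, -0.0227, 0.0474]
tool_rot: [[0.178, 0.0, 0.984], [-0.984, -0.0, 0.178], [0.0, -1.0, 0.0]]
ft_force: [0.1, -1.3, 0.4]
grip_width: 0.0001
```

```bash
python3 -c "
from h import *
snap('c')"
```

```text
4.6 tcp [ 0.5977 -0.0228  0.0472] tip rail mm [ -0.4 -57.6  22.3] F rail [-0.23  0.42  0.3 ] w 0.00011913907050988007
[[0.177, -0.0, 0.984], [-0.984, 0.0, 0.177], [-0.0, -1.0, -0.0]]
```

View pics/wrist_c.png

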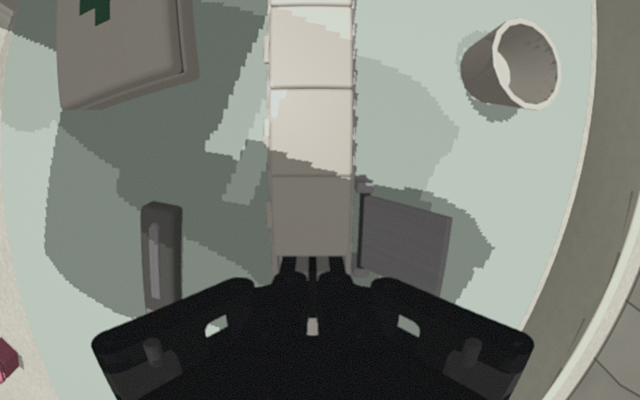

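View pics/top_c.png

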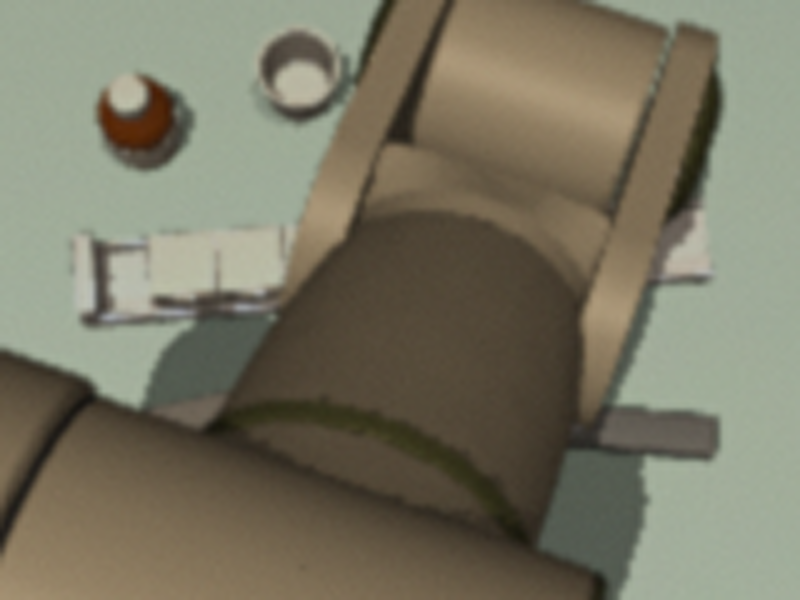

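```bash
python3 - <<'E'
from h import *
import pickle
g=pickle.load(open("side_b.pkl","rb"));p=np.load("rail.npy")
im=cv2.imread("pics/side_b.png")
for dy in(-11,11):
  P=[[(25+.55*t)/1e3,(-110.3+dy)/1e3,(22+.84*t)/1e3] for t in(0,46)]
  q=(proj(g,W(p,P))-[255,120])*4+1.5
  cv2.line(im,*[tuple(int(v) for v in a) for a in q],(0,0,255),1)
cv2.imwrite("pics/chk.png",cv2.resize(im[200:500,200:520],None,fx=2,fy=2))
E
```

```text
(no output)
```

View pics/chk.png

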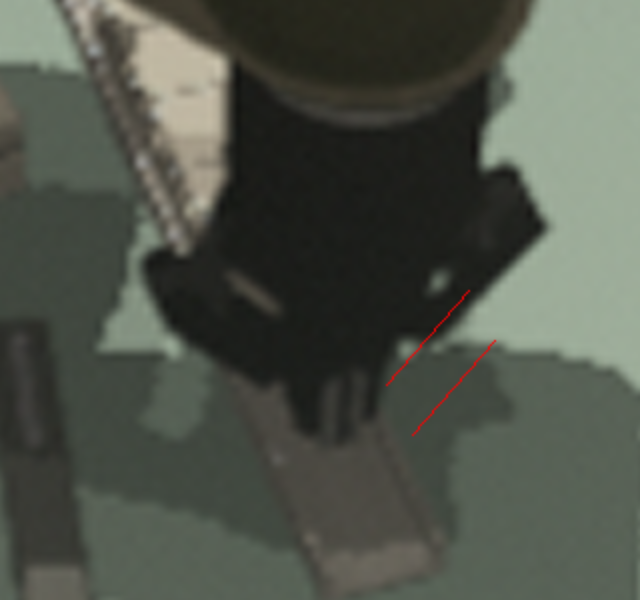

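Request:
carry_out:
  targets:
    - [[1,-0.3,1.5,0,0,0,0],[1,-0.6,3.5,0,0,0,0],[1,-1.1,5.9,0,0,0,0],[1,-1.5,8.4,0,0,0,0],[1,-1.9,10.8,0,0,0,0],[1,-2.4,13.3,0,0,0,0],[1,-2.8,15.7,0,0,0,0],[1,-3.2,17.7,0,0,0,0],[1,-3.5,19.2,0,0,0,0],[1,-3.7,20.4,0,0,0,0],[1,-3.9,21.4,0,0,0,0],[1,-4.0,22.2,0,0,0,0],[1,-4.1,23.0,0,0,0,0],[1,-4.2,23.6,0,0,0,0],[1,-4.3,24.1,0,0,0,0]]

```text
time_s: 5.85
position: [0.5935, 0.0012, 0.0473]
tool_rot: [[0.177, 0.0, 0.984], [-0.984, 0.0, 0.177], [-0.0, -1.0, 0.0]]
ft_force: [0.8, -0.2, -0.8]
grip_width: -0.0003
```

```bash
python3 -c "
from h import *
snap('d')"
```

```text
6.0 tcp [0.5935 0.0012 0.0473] tip rail mm [ -0.2 -33.2  22.4] F rail [-0.38 -0.41 -1.6 ] w -5.113475667566404e-05
[[0.177, -0.0, 0.984], [-0.984, 0.0, 0.177], [-0.0, -1.0, 0.0]]
```

View pics/top_d.png

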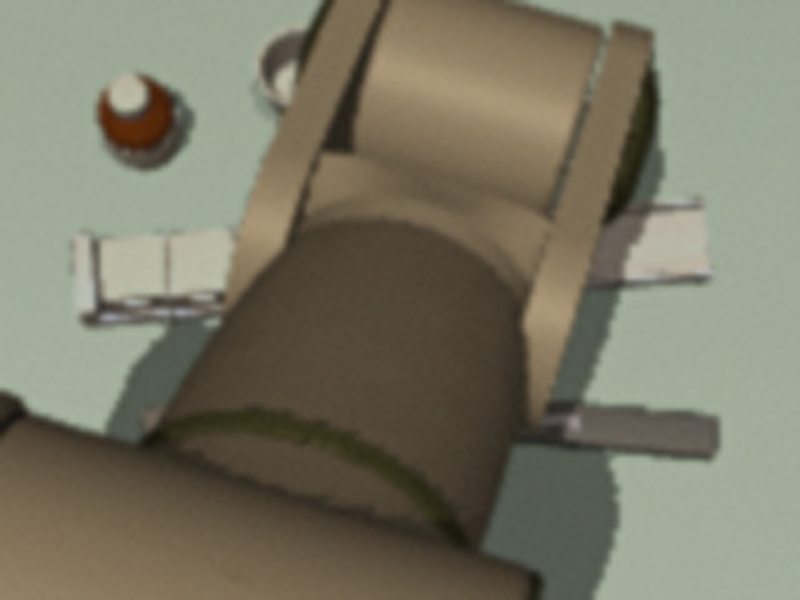

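View pics/wrist_d.png

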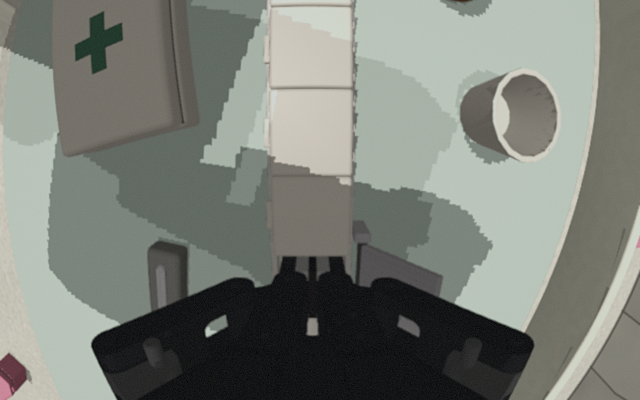

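Request:
carry_out:
  targets:
    - [[1,-0.1,0.5,0,0,0,0],[1,-0.2,1.0,0,0,0,0],[1,-0.3,1.5,0,0,0,0],[1,-0.4,2.0,0,0,0,0],[1,-0.4,2.5,0,0,0,0],[1,-0.4,2.5,0,0,0,0]]

```text
time_s: 6.5
position: [0.5931, 0.0038, 0.0473]
tool_rot: [[0.177, 0.0, 0.984], [-0.984, 0.0, 0.177], [-0.0, -1.0, 0.0]]
ft_force: [-0.3, 0.1, 0.2]
grip_width: 0.0
```

```bash
python3 -c "
from h import *
snap('e',('top',))"
```

```text
6.55 tcp [0.5931 0.0038 0.0473] tip rail mm [ -0.2 -30.7  22.4] F rail [ 0.58 -0.11  0.59] w -3.1832696447552247e-05
[[0.178, -0.0, 0.984], [-0.984, 0.0, 0.178], [-0.0, -1.0, -0.0]]
```

View pics/top_e.png

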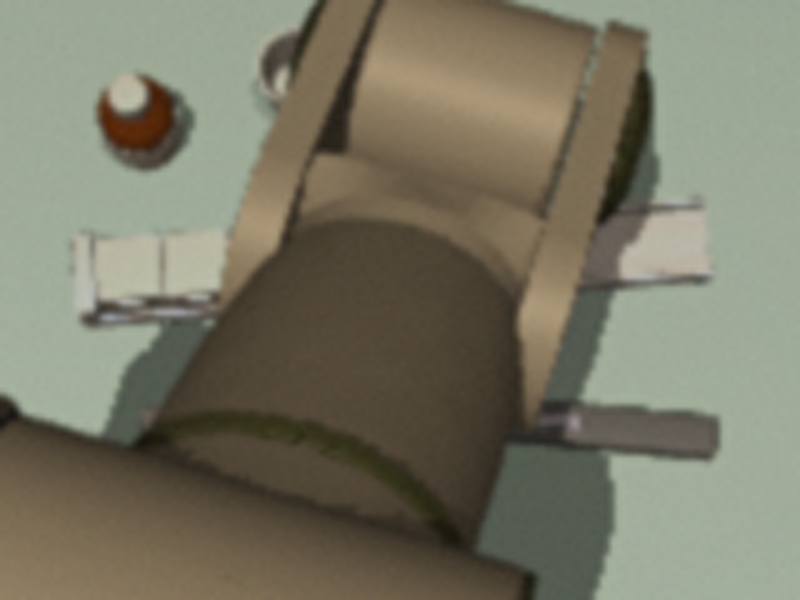

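No contact force yet; nearly touching. Continue in small steps until force appears.

Request:
carry_out:
  targets:
    - [[1,-0.1,0.4,0,0,0,0],[1,-0.1,0.8,0,0,0,0],[1,-0.2,1.2,0,0,0,0],[1,-0.2,1.2,0,0,0,0]]

```text
time_s: 6.88
position: [0.5929, 0.0049, 0.0474]
tool_rot: [[0.178, 0.0, 0.984], [-0.984, -0.0, 0.178], [0.0, -1.0, 0.0]]
ft_force: [0.4, -0.0, 0.3]
grip_width: 0.0004
```

Request:
carry_out:
  targets:
    - [[1,-0.1,0.4,0,0,0,0],[1,-0.1,0.8,0,0,0,0],[1,-0.2,1.2,0,0,0,0],[1,-0.2,1.2,0,0,0,0]]

```text
time_s: 7.22
position: [0.5931, 0.0052, 0.0475]
tool_rot: [[0.177, 0.001, 0.984], [-0.984, -0.002, 0.177], [0.002, -1.0, 0.001]]
ft_force: [1.5, -5.8, -0.5]
grip_width: 0.0002
```

Request:
carry_out:
  targets:
    - [[1,0.5,-2.9,0,0,0,0],[1,1.4,-7.9,0,0,0,0],[1,2.7,-14.8,0,0,0,0],[1,2.7,-14.8,20,0,0,0],[1,2.7,-14.8,55,0,0,0],[1,2.7,-14.8,85,0,0,0],[1,22,-11.5,90,0,0,0],[1,50,-6.3,90,0,0,0],[1,72,-2.3,90,0,0,0],[1,79.5,-1.0,90,0,0,0],[1,79.5,-1.0,90,0,0,0],[1,79.5,-1.0,90,0,0,0]]

```text
time_s: 8.22
position: [0.6719, 0.0048, 0.1368]
tool_rot: [[0.177, -0.001, 0.984], [-0.984, 0.0, 0.177], [-0.0, -1.0, -0.001]]
ft_force: [-0.2, 0.7, -0.1]
grip_width: 0.0002
```

```bash
python3 -c "
from h import *
snap('f')"
```

```text
8.3667 tcp [0.6716 0.0048 0.1374] tip rail mm [ 77.2 -43.6 112.5] F rail [-1.15 -0.66 -0.06] w 0.00026832225311802506
[[0.177, -0.001, 0.984], [-0.984, 0.0, 0.177], [-0.0, -1.0, -0.0]]
```

View pics/side_f.png

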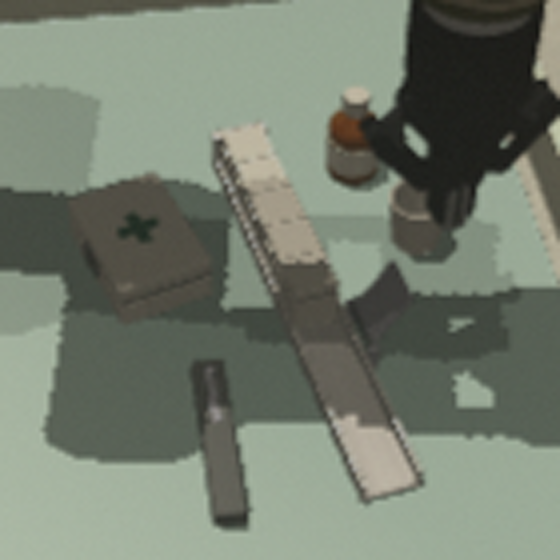

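View pics/wrist_f.png

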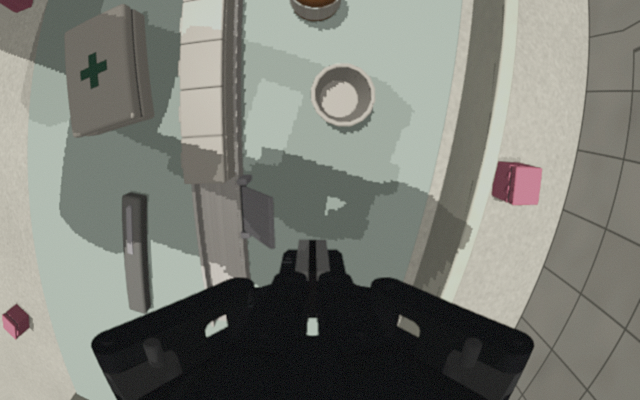

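View pics/top_f.png

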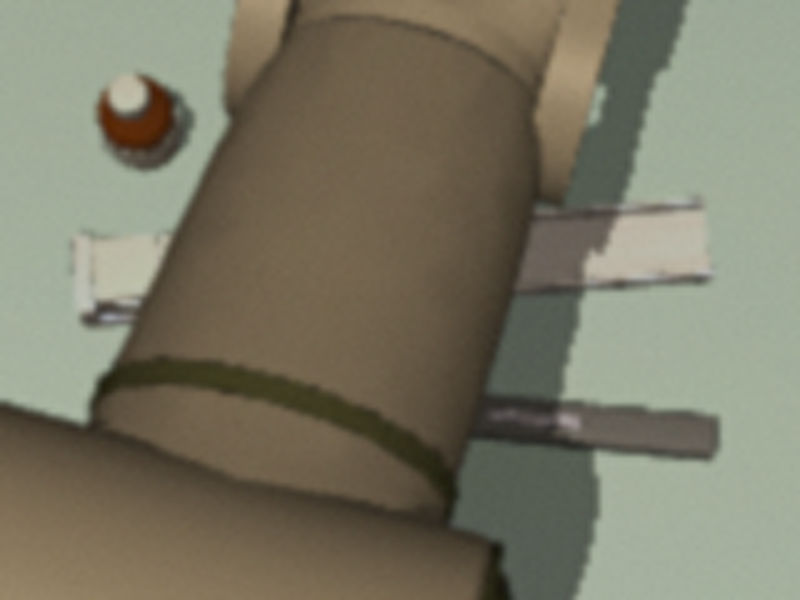

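Request:
carry_out:
  targets:
    - [[1,0,0,-30,0,0,0],[1,0,0,-55,0,0,0],[1,0,0,-60,0,0,0],[1,-11.8,-2.1,-60,0,0,0],[1,-19.7,-3.5,-60,0,0,0],[1,-27.6,-5,-60,0,0,0],[1,-35.4,-6.4,-60,0,0,0],[1,-35.4,-6.4,-60,0,0,0]]

```text
time_s: 9.03
position: [0.636, -0.0016, 0.0786]
tool_rot: [[0.177, 0.0, 0.984], [-0.984, -0.0, 0.177], [0.0, -1.0, 0.0]]
ft_force: [-1.0, 1.1, 0.6]
grip_width: 0.0
```

```bash
python3 -c "
from h import *
snap('g')"
```

```text
9.1833 tcp [ 0.6373 -0.0015  0.0781] tip rail mm [ 42.4 -43.6  53.2] F rail [ 0.06 -0.89 -0.11] w -0.00022381005732592345
[[0.177, 0.001, 0.984], [-0.984, -0.0, 0.177], [0.0, -1.0, 0.001]]
```

View pics/side_g.png

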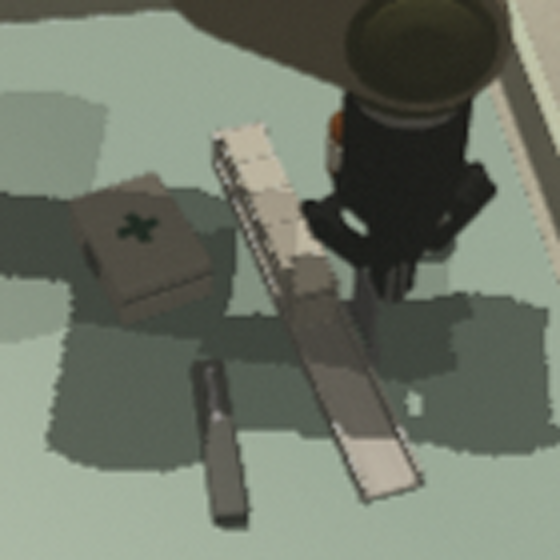

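View pics/wrist_g.png

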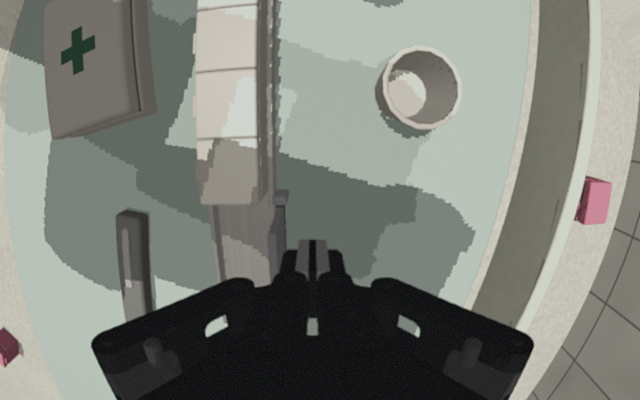

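Request:
carry_out:
  targets:
    - [[1,-6.9,-1.2,0,0,0,0],[1,-13.8,-2.5,-3,0,0,0],[1,-20.7,-3.7,-7,0,0,0],[1,-26.6,-4.8,-12,0,0,0],[1,-32.5,-5.8,-17,0,0,0],[1,-37.4,-6.7,-21,0,0,0],[1,-41.3,-7.4,-24,0,0,0],[1,-41.3,-7.4,-26,0,0,0],[1,-41.3,-7.4,-27.5,0,0,0],[1,-41.3,-7.4,-28.5,0,0,0],[1,-41.3,-7.4,-28.5,0,0,0]]

```text
time_s: 10.1
position: [0.5954, -0.0088, 0.0524]
tool_rot: [[0.178, 0.002, 0.984], [-0.984, -0.001, 0.178], [0.001, -1.0, 0.002]]
ft_force: [-12.1, 1.5, 33.2]
grip_width: -0.0
```

```bash
python3 -c "
from h import *
snap('h',('wrist','side'))"
```

```text
10.2 tcp [ 0.5954 -0.0087  0.0524] tip rail mm [ -0.1 -43.4  27.4] F rail [-11.4    3.95  33.13] w -7.323590652145819e-05
[[0.178, 0.002, 0.984], [-0.984, -0.001, 0.178], [0.001, -1.0, 0.002]]
```

View pics/wrist_h.png

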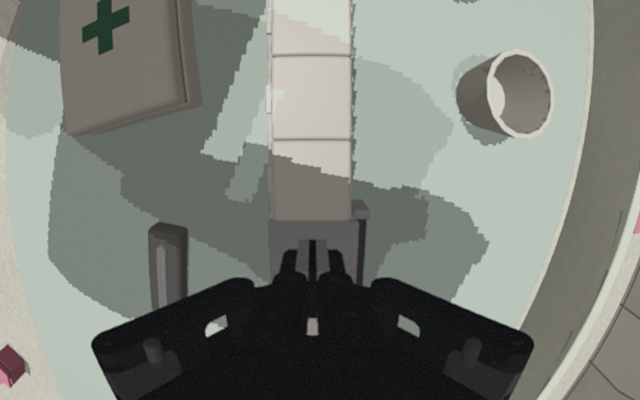

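View pics/side_h.png

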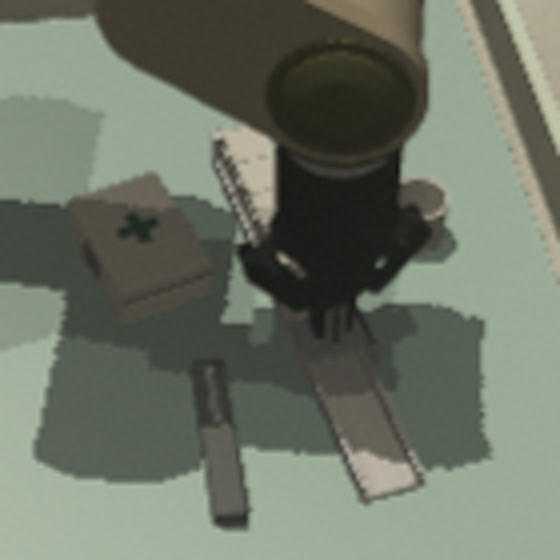

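Request:
carry_out:
  targets:
    - [[1,0,0,3,0,0,0],[1,0,0,10,0,0,0],[1,0,0,40,0,0,0],[1,0,0,80,0,0,0],[1,0,-20,110,0,0,0],[1,0,-60,120,0,0,0],[1,0,-100,120,0,0,0],[1,0,-140,120,0,0,0],[1,0,-180,120,0,0,0],[1,0,-210,120,0,0,0],[1,0,-210,120,0,0,0]]

```text
time_s: 11.12
position: [0.5949, -0.2244, 0.1682]
tool_rot: [[0.172, -0.0, 0.985], [-0.985, -0.001, 0.172], [0.001, -1.0, -0.0]]
ft_force: [0.1, 0.9, -0.5]
grip_width: 0.0001
```

```bash
python3 - <<'E'
from h import *
snap('i')
import pickle
p=np.load("rail.npy")
for n,o,k in(("top",(240,140),5),("side",(255,120),4)):
    g=pickle.load(open(f"{n}_i.pkl","rb"))
    for a in(0,.1,.2):
        P=[[.025-.046*np.cos(a),y,.023+.046*np.sin(a)] for y in(-.062,-.026)]
        print(n,a,((proj(g,W(p,P))-o)*k+k/2).round(0).tolist())
E
```

```text
11.2667 tcp [ 0.5953 -0.2184  0.1685] tip rail mm [ -37.4 -249.7  143.5] F rail [0.63 0.5  0.4 ] w 2.879671252257964e-05
[[0.177, -0.001, 0.984], [-0.984, 0.001, 0.177], [-0.001, -1.0, -0.001]]
top 0 [[517.0, 290.0], [447.0, 296.0]]
top 0.1 [[517.0, 288.0], [447.0, 293.0]]
top 0.2 [[518.0, 285.0], [447.0, 290.0]]
side 0 [[309.0, 367.0], [292.0, 328.0]]
side 0.1 [[310.0, 362.0], [292.0, 323.0]]
side 0.2 [[311.0, 357.0], [293.0, 318.0]]
```

View pics/top_i.png

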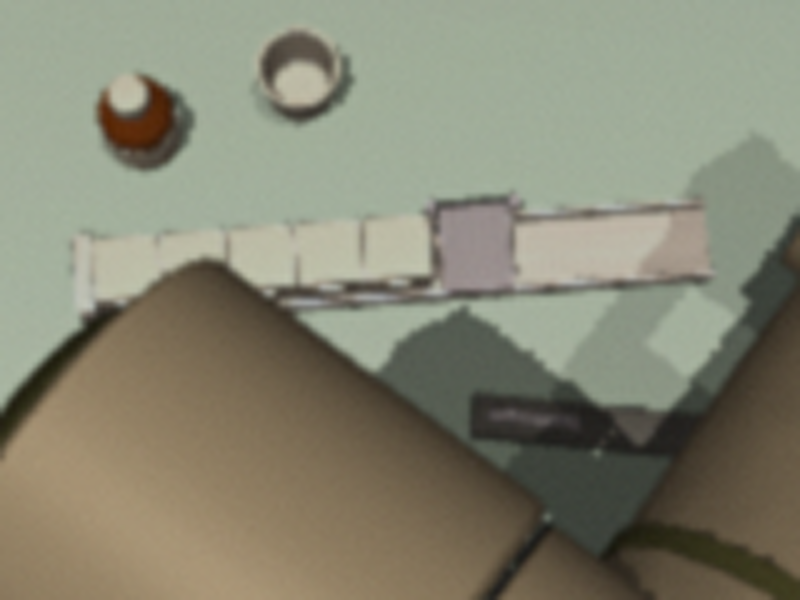

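View pics/side_i.png

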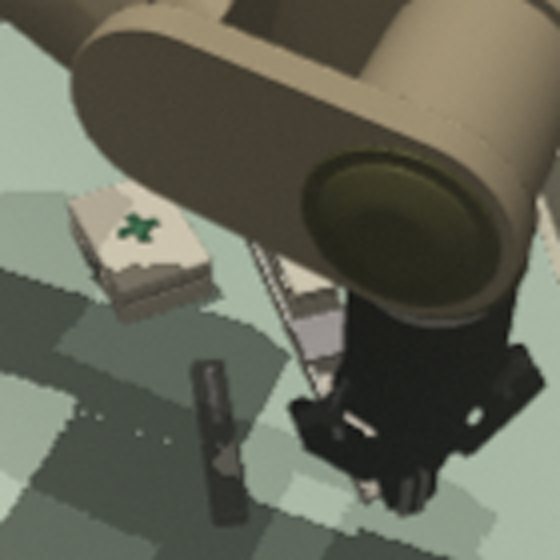

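View pics/wrist_i.png

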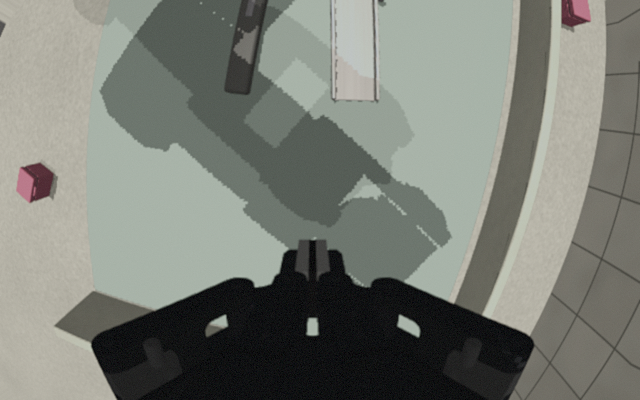

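Request:
carry_out:
  targets:
    - [[1,-3,40,0,0,0,0],[1,-6,80,0,0,0,0],[1,-8,120,0,0,0,0],[1,-10,160,0,0,0,0],[1,-11.5,195,0,0,0,0],[1,-11.5,207,-10,0,0,0],[1,-11.5,207,-45,0,0,0],[1,-11.5,207,-80,0,0,0],[1,-11.5,207,-105,0,0,0],[1,-11.5,207,-113,0,0,0],[1,-11.5,207,-115,0,0,0],[1,-11.5,207,-116,0,0,0],[1,-11.5,207,-117,0,0,0],[1,-11.5,207,-117.5,0,0,0],[1,-11.5,207,-117.5,0,0,0]]

```text
time_s: 12.52
position: [0.5841, -0.0113, 0.0528]
tool_rot: [[0.178, 0.001, 0.984], [-0.984, 0.0, 0.178], [0.0, -1.0, 0.001]]
ft_force: [-3.9, 2.4, 8.3]
grip_width: -0.0003
```

```bash
python3 - <<'E'
from h import *
snap('j',())
E
```

```text
12.5167 tcp [ 0.5841 -0.0113  0.0528] tip rail mm [-11.6 -43.9  27.9] F rail [-3.41  3.1   8.26] w -0.0003010092644784885
[[0.178, 0.001, 0.984], [-0.984, 0.0, 0.178], [0.0, -1.0, 0.001]]
```

Now lift slightly, and press nearer the hinge to compare the heights (levelness check).

Request:
carry_out:
  targets:
    - [[1,0,0,5,0,0,0],[1,10,1.8,6,0,0,0],[1,19.7,3.5,6,0,0,0],[1,19.7,3.5,3,0,0,0],[1,19.7,3.5,1,0,0,0],[1,19.7,3.5,0,0,0,0],[1,19.7,3.5,0,0,0,0]]

```text
time_s: 13.1
position: [0.6042, -0.0083, 0.0529]
tool_rot: [[0.178, 0.003, 0.984], [-0.984, -0.0, 0.178], [0.001, -1.0, 0.003]]
ft_force: [-0.3, 2.0, 10.6]
grip_width: 0.0001
```

```bash
python3 - <<'E'
from h import *
snap('k',())
E
```

```text
13.1 tcp [ 0.6042 -0.0083  0.0529] tip rail mm [  8.7 -44.5  28. ] F rail [ 0.09  2.03 10.64] w 8.200607588797977e-05
[[0.178, 0.003, 0.984], [-0.984, -0.0, 0.178], [0.001, -1.0, 0.003]]
```

Request:
carry_out:
  targets:
    - [[1,0,0,5,0,0,0],[1,0,0,40,0,0,0],[1,0,0,80,0,0,0],[1,0,0,120,0,0,0],[1,-15,20,150,0,0,0],[1,-340,450,190,0,0,0],[1,-340,450,190,0,0,0],[1,-340,450,190,0,0,0],[1,-340,450,190,0,0,0],[1,-340,450,190,0,0,0],[1,-340,450,190,0,0,0],[1,-340,450,190,0,0,0],[1,-340,450,190,0,0,0],[1,-340,450,190,0,0,0],[1,-340,450,190,0,0,0],[1,-340,450,190,0,0,0],[1,-340,450,190,0,0,0],[1,-340,450,190,0,0,0],[1,-340,450,190,0,0,0],[1,-340,450,190,0,0,0]]

```text
time_s: 14.77
position: [0.2621, 0.4424, 0.2411]
tool_rot: [[0.181, -0.0, 0.983], [-0.983, -0.001, 0.181], [0.001, -1.0, -0.0]]
ft_force: [0.3, 0.1, -0.1]
grip_width: 0.0003
```

```bash
python3 - <<'E'
from h import *
snap('l',('top','side'))
import pickle
p=np.load("rail.npy")
im=pickle.load(open("side_l.pkl","rb"))["img"][:,:,::-1]
cv2.imwrite("pics/side_l8.png",cv2.resize(im[160:235,300:375],None,fx=8,fy=8,interpolation=cv2.INTER_CUBIC))
E
```

```text
14.8667 tcp [0.2638 0.441  0.2411] tip rail mm [-246.7  458.   216.1] F rail [ 0.18 -0.41 -0.47] w -0.0002833192110626971
[[0.177, -0.0, 0.984], [-0.984, -0.001, 0.177], [0.001, -1.0, -0.0]]
```

View pics/top_l.png

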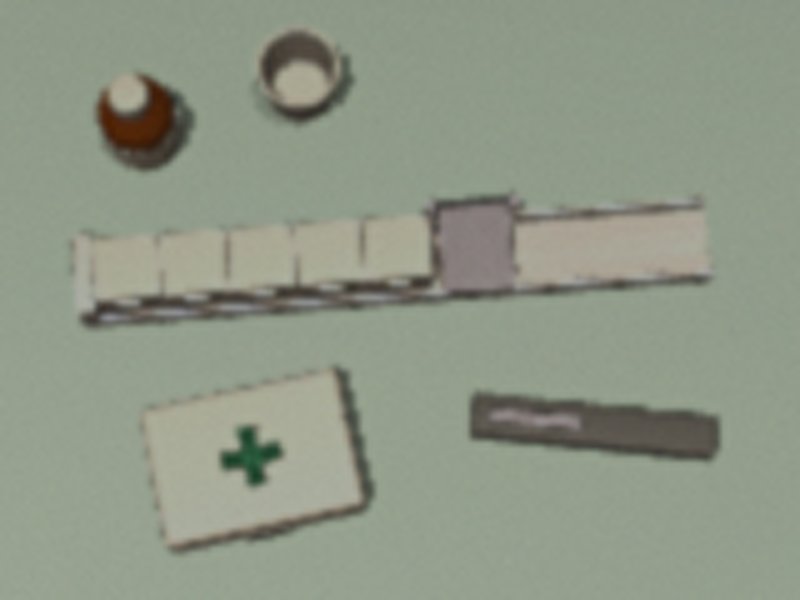

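View pics/side_l.png

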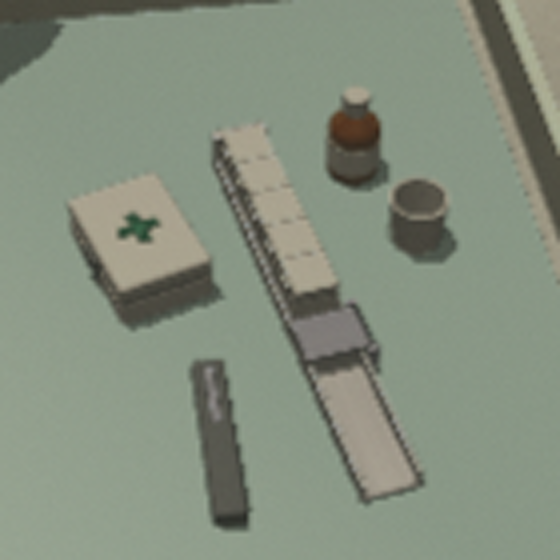

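View pics/side_l8.png

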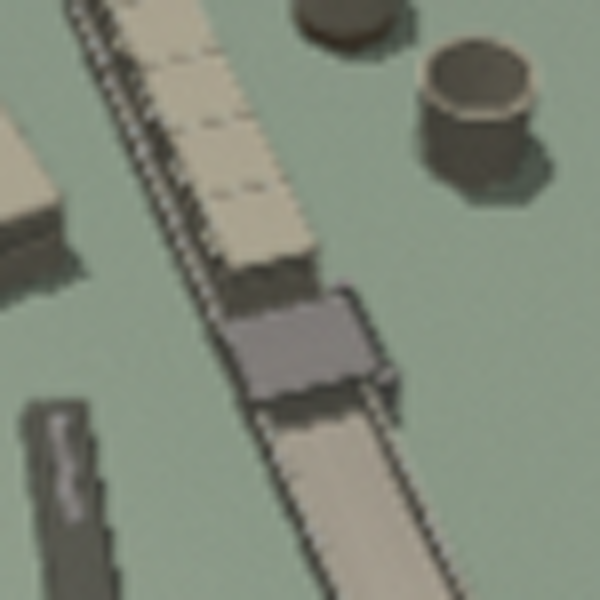

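```bash
python3 - <<'E'
from h import *
import pickle
p=np.load("rail.npy")
out=[]
for dz,a in((0,0),(.0045,0),(0,.1),):
  row=[]
  for n,(x0,y0,w,h) in(("side",(315,185,45,40)),("top",(320,175,30,27))):
    g=pickle.load(open(f"{n}_l.pkl","rb"));im=g["img"][:,:,::-1][y0:y0+h,x0:x0+w];k=400/w
    im=cv2.resize(im,(400,260) if 0 else (400,int(h*k)),interpolation=cv2.INTER_CUBIC)
    q=p.copy();q[2]+=dz
    def d(P,c):
        uv=(proj(g,W(q,np.array(P)/1e3))-[x0,y0]+.5)*k
        cv2.polylines(im,[uv.astype(int)],True,c,1)
    u=np.array([-np.cos(a),np.sin(a)]);nn=np.array([np.sin(a),np.cos(a)])
    pt=lambda t,off:(25+t*u[0]+off*nn[0],21+t*u[1]+off*nn[1])
    d([(pt(t,2)[0],y,pt(t,2)[1]) for t,y in((0,-62),(46,-62),(46,-26),(0,-26))],(0,0,255))
    d([(pt(46,2)[0],-62,pt(46,2)[1]),(pt(46,-2)[0],-62,pt(46,-2)[1]),(pt(0,-2)[0],-62,pt(0,-2)[1]),(pt(0,2)[0],-62,pt(0,2)[1])],(255,0,0))
    d([(-20.5,-165,16),(-20.5,150,16)],(0,255,0));d([(20.5,-165,16),(20.5,150,16)],(0,255,0))
    d([(16,-20,42),(-16,-20,42),(-16,14,42),(16,14,42)],(0,255,255))
    row.append(cv2.resize(im,(400,300)))
  out.append(np.hstack(row))
cv2.imwrite("pics/ov.png",cv2.resize(np.vstack(out),(660,600*1)) if 0 else np.vstack(out)[:600]); cv2.imwrite("pics/ov2.png",out[2])
E
```

```text
(no output)
```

View pics/ov.png

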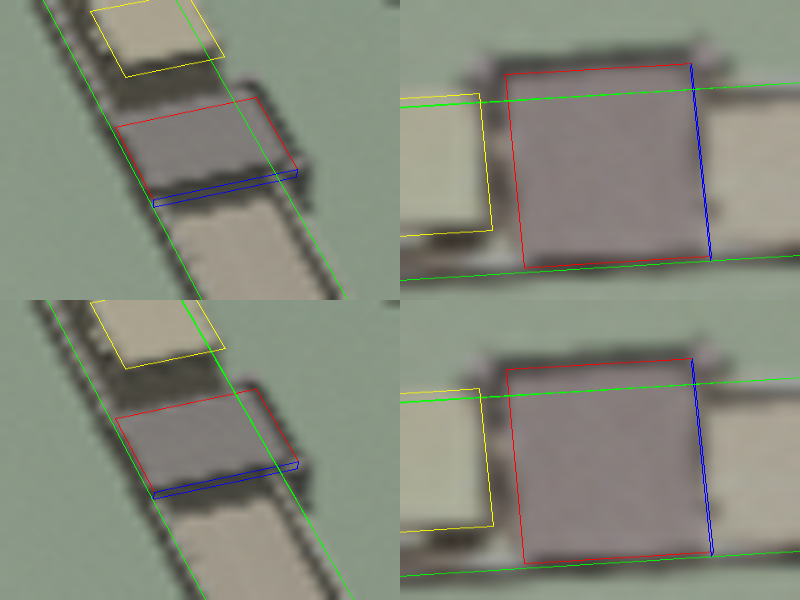

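View pics/ov2.png

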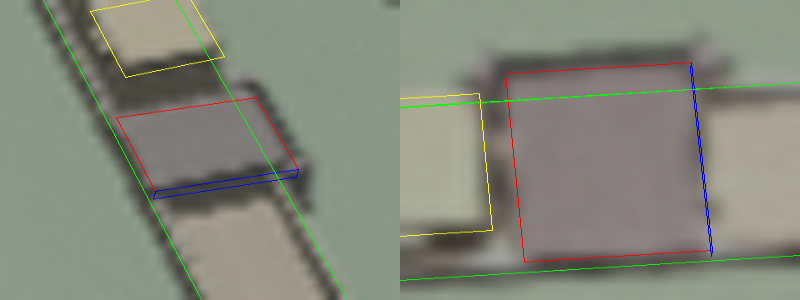

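```bash
python3 -c "
from rig import env
print(env.close_job())"
```

```text
the job is handed in; nothing more can be done
None
```

The job is done and handed in at about 15 s on the robot's clock. The five boxes are home against the end stop as one train, and the flap is shut flat behind the last one.

**What I did**
- I pushed the row about 58 mm with closed fingertips until the force rose to about 6 N with the train at the stop.
- I then backed off, tipped the flap over from behind and pressed it down, first at 33 N. Two lighter presses of 8 and 11 N followed, to check that it lay level.

**Final checks, with the arm clear**
- **Train:** the top view shows all five boxes in the channel at even spacing. The front box is at the stop and the last box's rear face is at rail y ≈ -20 mm, where it should be.
- **Flap:** it read within 0.1 mm at two points 20 mm apart, and its outline in the side view fits the shut angle.
- **Bystanders:** the first aid box, bottle, cup and thermometer case show no movement in the pictures.

**One disagreement:** my first camera fit put the rail about 4.5 mm too low, so the flap stopped my fingers about 4.5 mm higher than I expected. Raising the fit by 4.5 mm matched both the side view and the press height, so I took the flap as fully shut. The push had therefore run with the tips about 18 mm above the rail's underside, not 22 mm. That is still 2 mm above the rail's side walls.

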